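Level the pouring table with its two foot screws

ROBOT

A 7-joint arm with a two-finger parallel gripper is mounted at the origin on a cart in front of the work surface, level with it; the furniture and walls round the work are solid. World frame = base frame: x ahead of the robot, y to its left, z up, the work surface at z = 0. Lengths are in mm, angles in rad, forces in N, time in s.
With the tool pointing down it reaches from about 400 to 875 mm from the base axis. Payload 4.4 kg.
Tool frame: the origin (TCP) lies at the very end of the fingers, on their centre line; the grasp point (between the pads) lies 19 mm behind it; z points along the fingers, y is the direction in which the jaws open and shut (so a half turn about z gives the same grasp; the last joint's range is limited). The gripper opens to 85 mm and grips with 20 to 120 N. Pads are 22 mm wide; open, the fingers measure 114 mm over their backs; the gripper's body (76 mm by 85 mm) begins 54 mm behind the grasp point. The pads swing forward as they close: fully open they stand 13 mm farther back than shut.
Start: joints at [1.223, 0.628, 0.038, 1.517, -0.027, 0.996, -0.02], TCP at [180.784, -624.368, 203.913] pointing down, gripper open.
Joint ranges: [-3.06, 3.06], [-0.37, 2.12], [-1.25, 1.32], [0.18, 2.47], [-1.1, 4.24], [0.23, 1.98], [-2.94, 2.94]. Speed limits (rad/s): [2.57, 2.57, 3.14, 3.14, 3.14, 3.14, 3.14].

INTERFACE

Orientations are given as [roll, pitch, yaw] about the fixed x, y, z axes, in that order (R = Rz(yaw) Ry(pitch) Rx(roll)).
In Python, from cell import read_state, get_image, finish_job gives the robot as it stands.
- The arm moves only by the tool carry_out, never from a script. Its argument "series" is a list that holds one entry, the list of rows, each a list of 7 numbers: the shift along the tool's x, y, z in cm, then the turn, a rotation vector about the tool's x, y, z in rad, then the finger opening in cm, from 0 to 8.54. In form: [[[x, y, z, wx, wy, wz, grip], ...]]. A call has 1 to 5 rows; each row is the pose to reach, as a shift and turn from the pose commanded when the call began, along the tool's axes at that moment; what a row does not reach only later rows make up. A row lasts 1/12 s, in which the tool goes at most 41.7 mm and 7.16 degrees, less where a joint would pass 70% of its speed; a pose out of reach is approached as far as the arm can. A call with a gripper value outside its range is refused whole. The fingers move at their own pace and stop on an object; the grip force is fixed at half the most. Time passes only in rows, so rows that repeat a pose let the fingers close. It gives the time, the measured TCP pose, the force and the opening at its end, in the units of the state.
- read_state(): the state, without advancing time (a new reading comes with each control period).
- get_image(name): name is "scene" or "top" or "wrist"; returns a dict with "img" (420x560x3 uint8, blue, green, red), "z_map" (420x560 float32, mm along the optical axis (not along the pixel's ray), 0 where there is no reading), "mtx" (3x3 intrinsics, pixels), "T" (4x4, takes a point from camera to world coordinates); the wrist camera has in their place "T_tool_cam" (4x4, takes a point from camera to tool coordinates, whose origin is the TCP and whose axes are the flange's). Camera axes: x right, y down, z forward; pixel columns grow to the right and rows downward; lengths in mm; the calibration is good to about 2 mm. The wrist camera is an equidistant fisheye: a pixel r from the principal point sees the ray r / f radians off the axis. A picture is of the moment at which its call begins: read the wrist's pose just before it.
- finish_job(): hands the job in, once; it reports no verdict.
The state is a dict: "clock": time; "qpos": joint angles; "qd": joint speeds; "tau": joint torques, N m; "eef_pos": TCP position; "tool_rot": TCP orientation; "force": force on the tool from outside, world axes, zero at the start; "torque": the same for the moment, N m; "width": finger opening in mm.
Only numpy, scipy, OpenCV 4.12 (cv2) and the standard library are available. Lean on these libraries where they do the work, as an engineer would, in place of code of your own. Each camera call takes 0.05 s, during which the arm holds its last target.

TASK

A plate is about to be poured, but the pouring table stands crooked. Turn its two foot screws by the coloured pegs on their levers until the deck is level, with the red ball of each gauge midway between its two lines; then leave it. Do not knock the dish on the deck or disturb the things standing around.

Things in the scene. Friction and masses are not known exactly. Their poses are not given: they have to be found in the camera images.
- stand: The dark steel three-footed frame of the levelling table, fixed to the bench. Origin on the bench at its middle; x points from the robot's side to the far pivot foot, y to the left foot screw, z up. The non-turning pivot foot is at (90, 0) mm, the left foot screw's vertical axis at (-40, 130) mm, the right one's at (-40, -130) mm. The frame of bars is 12 mm high; everything below the levers (deck, gauge, dish) stays below z = 85 mm.
- deck (a point): Centre of the upper face of the grey deck (200 x 150 mm plate with an ear to each screw), about 51 mm above the bench when level. Its z axis is the deck's normal: vertical when the deck is level; x and y as the stand's. The deck rests on the pivot foot and the two screws, and springs back when pressed: only the screws level it. A round clear dish, 90 mm wide and 14 mm high, is fixed on its near half.
- screw_left (a joint): Angle of the left foot screw (rad), growing as it turns clockwise seen from above; stops at -2.8 and 2.8. Clockwise raises the left corner of the deck: each rad tilts the deck by 0.03 rad about the line from the pivot foot to the right screw, and these two tilt lines are square to each other, so the two screws do not disturb one another. The screw turns stiffly, 0.08 N m, about 2 N at the peg, and stays where it is left.
- mark_left (a point): Middle of the left ball gauge, at the height of its ball's centre: a white open trough, 60 x 26 mm and 13 mm high, lying on the deck along the line from the pivot foot to the left screw. Two thin black lines across it, 7.8 mm either side of this point, bound the level range.
- ball_left (a point): Centre of the red ball, 10 mm across, in the left gauge. It stands off the mark towards the lower end of its gauge, 3 mm per degree (0.172 m per rad) of the tilt that the left screw sets, and cannot be moved directly; it lies at mark_left when that screw is right.
- axis_left (a point): Point on the left foot screw's upright axis, at the height of its peg's middle, 98 mm above the bench. Under it is a black round knob, 36 mm wide, top 86 mm above the bench, with a steel lever 11 mm wide whose top is 81 mm above the bench.
- peg_left (a point): Middle of the blue upright peg at the end of the left screw's lever, 50 mm from the screw's axis: 14 mm across, standing free from 81 to 117 mm above the bench. It travels round the axis in a level circle when pushed sideways or led round.
- screw_right (a joint): Angle of the right foot screw (rad), growing as it turns clockwise seen from above; stops at -2.8 and 2.8. Clockwise raises the right corner of the deck: each rad tilts the deck by 0.03 rad about the line from the pivot foot to the left screw, and these two tilt lines are square to each other, so the two screws do not disturb one another. The screw turns stiffly, 0.08 N m, about 2 N at the peg, and stays where it is left.
- mark_right (a point): Middle of the right ball gauge, at the height of its ball's centre: a white open trough, 60 x 26 mm and 13 mm high, lying on the deck along the line from the pivot foot to the right screw. Two thin black lines across it, 7.8 mm either side of this point, bound the level range.
- ball_right (a point): Centre of the red ball, 10 mm across, in the right gauge. It stands off the mark towards the lower end of its gauge, 3 mm per degree (0.172 m per rad) of the tilt that the right screw sets, and cannot be moved directly; it lies at mark_right when that screw is right.
- axis_right (a point): Point on the right foot screw's upright axis, at the height of its peg's middle, 98 mm above the bench. Under it is a black round knob, 36 mm wide, top 86 mm above the bench, with a steel lever 11 mm wide whose top is 81 mm above the bench.
- peg_right (a point): Middle of the orange upright peg at the end of the right screw's lever, 50 mm from the screw's axis: 14 mm across, standing free from 81 to 117 mm above the bench. It travels round the axis in a level circle (this screw leans with the left one's tilt by up to 0.08 rad, so its peg stands up to 4 mm higher or lower) when pushed sideways or led round.
- tube_rack: Bystander, loose: blue tube rack, 68x160x48 mm, origin at its underside.
- clear_bottle: Bystander, loose: clear bottle with light-blue cap, 48x48x90 mm, origin at its underside.
- tape: Bystander, loose: roll of tape, 84x84x19 mm, origin at its underside.
- beaker: Bystander, loose: beaker, 54x54x68 mm, origin at its underside.
- red_marker: Bystander, loose: red marker, 11x138x14 mm, origin at its underside.
- timer: Bystander, loose: bench timer, 62x68x18 mm, origin at its underside.
- dish: The clear round dish fixed on the deck, 90 mm wide, 14 mm high, origin at the centre of its underside; not to be knocked.

How it is judged (in metres and radians):
At the end, for the whole second after the job is handed in: The deck is within 0.017 rad (1 degree) of level in every direction (each ball clear between its two lines) and both screws are at rest (angle between deck's own z axis and vertical below 0.017 rad and velocity of joint screw_left between -0.05 and 0.05 rad/s and velocity of joint screw_right between -0.05 and 0.05 rad/s); the robot touches nothing.
It fails at once if one of the loose things standing around is moved by more than 30 mm (distance of any of tube_rack, clear_bottle, tape, beaker, red_marker, timer from where it was at the start of the episode above 0.03 m).
It fails at once if the dish on the deck is struck by the robot with more than 4 N (contact force between any of the arm, the fingers and dish above 4 N).
It also fails if it takes over 64 s, if anything falls off the work surface, if the arm or the gripper's body presses on something with over 40 N, if the wrist force passes 120 N, or if a joint passes its speed limit or range.

## Working session

There is one attempt and no reset: what is moved stays moved. The work goes in short steps, Python scripts to look and compute and a tool call to move; the robot and the scene stay as the last step left them, time stands still between calls to the robot, and variables do not carry over. Pictures are saved under pics/ and viewed, and the job is handed in when it is done.

Besides the shell and the picture viewer there is one more tool, called as name([rows], argument=value, ...), one row to a line, values as JSON. carry_out: Moves the arm, as the interface text tells. Its arguments: {"type":"object","properties":{"series":{"type":"array","items":{"type":"array","items":{"type":"array","items":{"type":"number"}}}}},"required":["series"]}

```bash
mkdir -p pics; ls; python3 - <<'E'
from cell import *
import cv2
s=read_state(); print({k:s[k] for k in ('clock','eef_pos','tool_rot','width','force')})
for n in ('scene','top'):
    d=get_image(n); cv2.imwrite(f'pics/{n}0.png',d['img']); print(n,d['mtx'],d['T'])
E
```

```text
pics
{'clock': 0.0, 'eef_pos': array([ 180.58704109, -623.67248164,  202.97589453]), 'tool_rot': array([-3.13962831e+00,  1.41893960e-05,  2.81767912e-01]), 'width': 85.4870381226858, 'force': array([ 0.52106457, -0.12366787, -1.18506196])}
scene [[497.13283414   0.         274.75182816]
 [  0.         497.13283414 205.82751833]
 [  0.           0.           1.        ]] [[-4.60608779e-01 -5.42166713e-01  7.02776500e-01 -7.57298306e+02]
 [-8.87418189e-01  2.97458800e-01 -3.52146590e-01  6.20020405e+02]
 [-1.81248949e-02 -7.85858459e-01 -6.18140736e-01  1.19513591e+03]
 [ 0.00000000e+00  0.00000000e+00  0.00000000e+00  1.00000000e+00]]
top [[437.77694784   0.         274.33638925]
 [  0.         437.77694784 205.06584376]
 [  0.           0.           1.        ]] [[ 1.17245305e-02 -9.77954686e-01  2.08487812e-01  2.47231355e+02]
 [-9.99930925e-01 -1.12947332e-02  3.25190877e-03 -7.10833250e+00]
 [-8.25405212e-04 -2.08511538e-01 -9.78019559e-01  1.36613829e+03]
 [ 0.00000000e+00  0.00000000e+00  0.00000000e+00  1.00000000e+00]]
```

View pics/scene0.png

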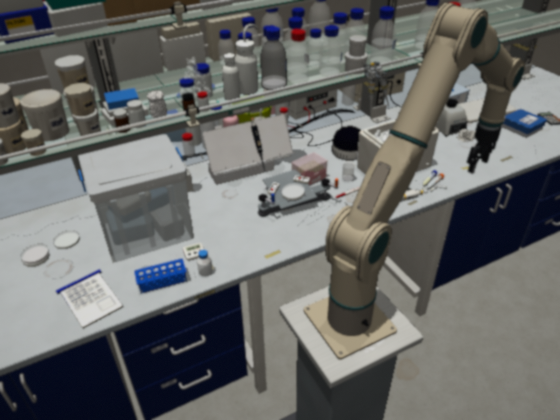

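View pics/top0.png

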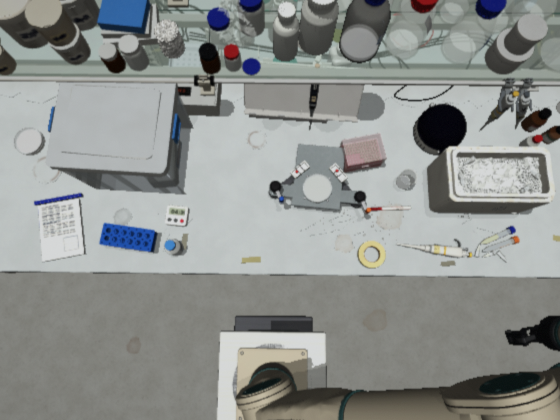

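```bash
python3 - <<'E'
import cv2
a=cv2.imread('pics/top0.png')[130:220,255:395]; cv2.imwrite('pics/c0.png',cv2.resize(a,None,fx=5.5,fy=5.5,interpolation=cv2.INTER_CUBIC))
a=cv2.imread('pics/scene0.png')[150:230,240:360]; cv2.imwrite('pics/c1.png',cv2.resize(a,None,fx=6,fy=6,interpolation=cv2.INTER_CUBIC))
E
```

```text
(no output)
```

View pics/c0.png

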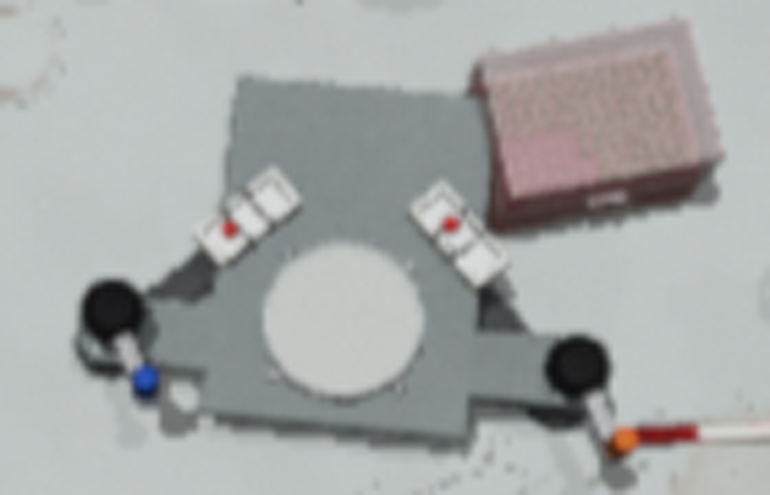

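View pics/c1.png

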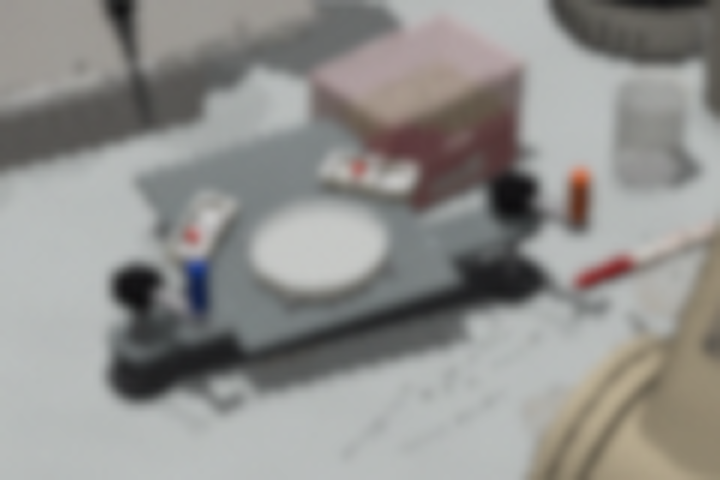

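```bash
cat > h.py <<'E'
import numpy as np,cv2
from cell import *
from scipy.spatial.transform import Rotation as Ro
def px2w(d,u,v,z):
    r=d['T'][:3,:3]@np.linalg.solve(d['mtx'],[u,v,1.]); o=d['T'][:3,3]
    return o+r*(z-o[2])/r[2]
def w2px(d,p):
    T=np.linalg.inv(d['T']); c=d['mtx']@(T[:3,:3]@p+T[:3,3]); return c[:2]/c[2]
E
python3 - <<'E'
from h import *
np.set_printoptions(precision=1,suppress=True)
d=get_image('top')
f=lambda x,y:((x)/5.5+255-.4,(y)/5.5+130-.4)
P={}
for n,x,y,z in [('kL',113,308,86),('kR',578,365,86),('pL',146,376,117),('pR',625,438,117),('bL',230,229,57),('bR',451,224,57),('tL',246,217,58),('tR',460,235,58),('dish',343,320,62)]:
    P[n]=px2w(d,*f(x,y),z); print(n,P[n])
L,R=P['kL'][:2],P['kR'][:2]
print('LR',np.linalg.norm(L-R)); 
y=(L-R)/np.linalg.norm(L-R); x=np.array([y[1],-y[0]]); o=(L+R)/2+40*x
print('origin',o,'yaw',np.arctan2(x[1],x[0]))
for s,a in(('L',L),('R',R)):
    r=P['p'+s][:2]-a; print(s,'lever',np.linalg.norm(r),np.degrees(np.arctan2(r[1],r[0])))
    piv=o+90*x; u=(a-piv)/np.linalg.norm(a-piv); print(' ball off outward',(P['b'+s]-P['t'+s])[:2]@u)
for k in P: print(k,((P[k][:2]-o)@x,(P[k][:2]-o)@y))
Z=d['z_map']; 
# box height
for uv in [(358,150),(370,145),(365,158),(350,152)]:
    z=Z[uv[1],uv[0]]; c=np.linalg.solve(d['mtx'],[*uv,1.])*z; print('box',uv,d['T'][:3,:3]@c+d['T'][:3,3])
w=get_image('wrist'); print(w['mtx'],w['T_tool_cam']); cv2.imwrite('pics/w0.png',w['img'])
E
```

```text
kL [580.2  -4.6  86. ]
kR [ 551.  -258.8   86. ]
pL [535.  -22.6 117. ]
pR [ 504.3 -276.4  117. ]
bL [634.6 -70.1  57. ]
bR [ 639.  -195.1   57. ]
tL [641.5 -79.1  58. ]
tR [ 632.3 -199.9   58. ]
dish [ 581.  -133.1   62. ]
LR 255.88441997683427
origin [ 605.4 -136.3] yaw -0.11435890838849828
L lever 48.691245233457465 -158.24230806054834
 ball off outward 11.30429612846299
R lever 49.97960329414301 -159.3473722711894
 ball off outward -8.247236457356273
kL (np.float64(-39.999999999999986), np.float64(127.9422099884171))
kR (np.float64(-39.999999999999986), np.float64(-127.94220998841715))
pL (np.float64(-82.86751936116383), np.float64(104.85080149510651))
pR (np.float64(-84.45071935954611), np.float64(-150.79159277786644))
bL (np.float64(21.518916706269625), np.float64(69.03065562674573))
bR (np.float64(40.12142295080184), np.float64(-54.59720811339259))
tL (np.float64(29.36155264772495), np.float64(60.8836659017284))
tR (np.float64(34.014852977045855), np.float64(-60.14994460801366))
dish (np.float64(-24.541592063576022), np.float64(0.4037010743747556))
box (358, 150) [ 697.7 -258.7   81.2]
box (370, 145) [ 713.  -295.4   85. ]
box (365, 158) [ 671.2 -278.9   84.2]
box (350, 152) [ 689.1 -233.    86.4]
[[325.2   0.  281.3]
 [  0.  325.2 206.9]
 [  0.    0.    1. ]] [[  -0.    -1.    -0.3   77.3]
 [   1.    -0.    -0.    -1.3]
 [   0.    -0.3    1.  -170.2]
 [   0.     0.     0.     1. ]]
```

carry_out([
  [[3.4,-2.03,0,0,0,0,3.0],[6.8,-4.06,0,0,0,0,3.0],[10.2,-6.1,0,0,0,0,3.0],[13.6,-8.1,0,0,0,-0.03,3.0],[17.0,-10.15,0,0,0,-0.07,3.0]],
])

```text
clock: 0.62
eef_pos: [316.8, -478.1, 203.8]
tool_rot: [-3.142, 0.0, 0.353]
force: [0.9, 0.4, 0.7]
width: 29.8
```

carry_out([
  [[3.6,-1.8,0,0,0,0,3.0],[7.2,-3.6,0,0,0,0,3.0],[10.8,-5.5,0,0,0,0,3.0],[14.4,-7.3,0,0,0,0,3.0],[18.0,-9.1,0,0,0,0,3.0]],
])

```text
clock: 1.03
eef_pos: [454.5, -330.5, 204.0]
tool_rot: [-3.142, 0.0, 0.352]
force: [-0.1, -0.1, 0.4]
width: 30.4
```

```bash
python3 - <<'E'
from h import *
s=read_state();print(s['eef_pos'],s['tool_rot'],s['qpos'])
d=get_image('wrist');cv2.imwrite('pics/w1.png',d['img'])
np.set_printoptions(precision=4,suppress=True);print(d['T_tool_cam'])
E
```

```text
[ 454.46396165 -330.46128182  203.95817979] [-3.14157935e+00  5.71270643e-06  3.51699296e-01] [ 0.57419285  0.50060283  0.0068627   1.7678725  -0.00430234  0.87314588
 -0.6361196 ]
[[  -0.0008   -0.9538   -0.3004   77.3484]
 [   1.       -0.0004   -0.0012   -1.2292]
 [   0.001    -0.3004    0.9538 -170.1781]
 [   0.        0.        0.        1.    ]]
```

View pics/w1.png

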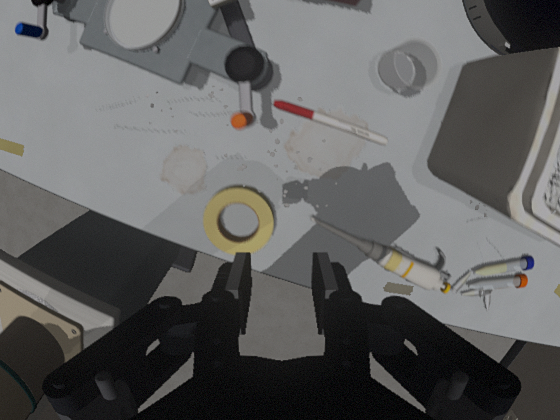

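```bash
cat >> h.py <<'E'
def wr(d,s,u,v,z):
    K=d['mtx']; x=(u-K[0,2])/K[0,0]; y=(v-K[1,2])/K[1,1]; th=np.hypot(x,y)
    r=np.array([x/th*np.sin(th),y/th*np.sin(th),np.cos(th)])
    R=Ro.from_euler('xyz',s['tool_rot']).as_matrix(); T=d['T_tool_cam']
    o=R@T[:3,3]+s['eef_pos']; r=R@T[:3,:3]@r
    return o+r*(z-o[2])/r[2]
def crop(img,x0,y0,x1,y1,f,name):
    cv2.imwrite('pics/'+name,cv2.resize(img[y0:y1,x0:x1],None,fx=f,fy=f,interpolation=cv2.INTER_CUBIC))
E
python3 - <<'E'
from h import *
s=read_state();d=get_image('wrist')
crop(d['img'],170,30,300,150,5,'w1c.png')
for n,u,v,z in [('peg',239,121,117),('knob',242,63,86),('tape',238,222,19)]: print(n,wr(d,s,u,v,z))
E
```

```text
peg [ 513.5541893  -264.13118855  117.        ]
knob [ 560.86199612 -244.98553406   86.        ]
tape [ 395.67061511 -289.96214963   19.        ]
```

View pics/w1c.png

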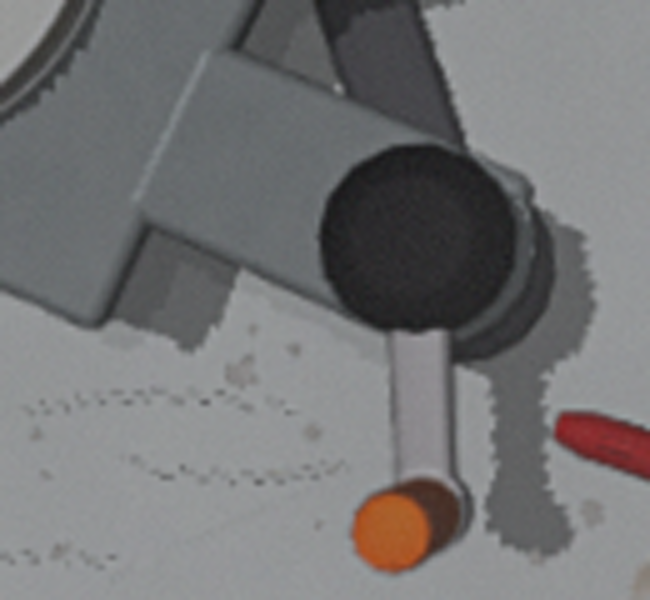

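```bash
python3 - <<'E'
from h import *
s=read_state();d=get_image('wrist')
for n,u,v,z in [('peg',248.2,135.7,117),('pegz121',248.2,135.7,121),('knob',253.2,77.2,86)]: print(n,wr(d,s,u,v,z))
E
```

```text
peg [ 502.12167171 -278.28704971  117.        ]
pegz121 [ 502.57225646 -278.56644999  121.        ]
knob [ 549.06463023 -262.14404936   86.        ]
```

carry_out([
  [[3.2,-1.64,0,0,0,0,3.0],[6.32,-3.27,0,0,0,0,3.0],[6.32,-3.27,3.5,0,0,0.02,3.0],[6.32,-3.27,6.5,0,0,0.02,3.0],[6.32,-3.27,7.5,0,0,0.02,3.0]],
])

```text
clock: 1.6
eef_pos: [498.5, -279.0, 125.3]
tool_rot: [-3.137, 0.005, 0.332]
force: [-0.6, -0.1, -0.7]
width: 29.9
```

```bash
python3 - <<'E'
from h import *
s=read_state();print(s['eef_pos'],s['tool_rot'],s['qpos'])
d=get_image('wrist');cv2.imwrite('pics/w2.png',d['img'])
E
```

```text
[ 498.49585302 -279.03515679  125.28930244] [-3.13737174  0.0052145   0.331619  ] [ 0.45599265  0.61745509  0.00725072  1.81319793 -0.00523278  0.71762476
 -0.77331605]
```

View pics/w2.png

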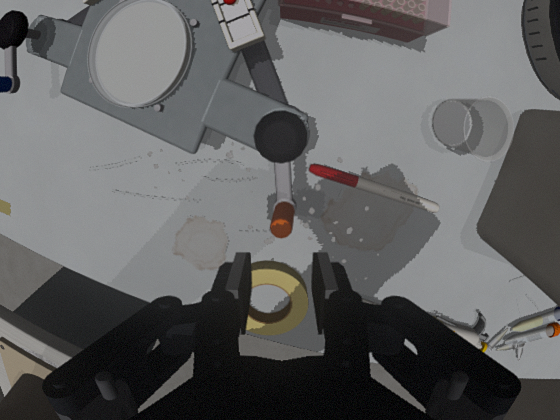

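carry_out([
  [[0,0,0.5,0,0,0,3.0],[0,0,0.5,0,0,0,3.0]],
])

```text
clock: 1.82
eef_pos: [501.3, -281.0, 124.3]
tool_rot: [3.141, -0.0, 0.33]
force: [-0.3, -0.6, 0.0]
width: 30.0
```

```bash
python3 - <<'E'
from h import *
s=read_state();print(s['eef_pos'],s['tool_rot'],s['qpos'])
d=get_image('wrist');crop(d['img'],215,90,345,260,4,'w3.png')
E
```

```text
[ 501.27528984 -281.00116058  124.26454565] [ 3.14085489e+00 -3.06460431e-05  3.29986230e-01] [ 0.45721991  0.61968112  0.00703132  1.81214533 -0.0055089   0.70923828
 -0.77368783]
```

View pics/w3.png

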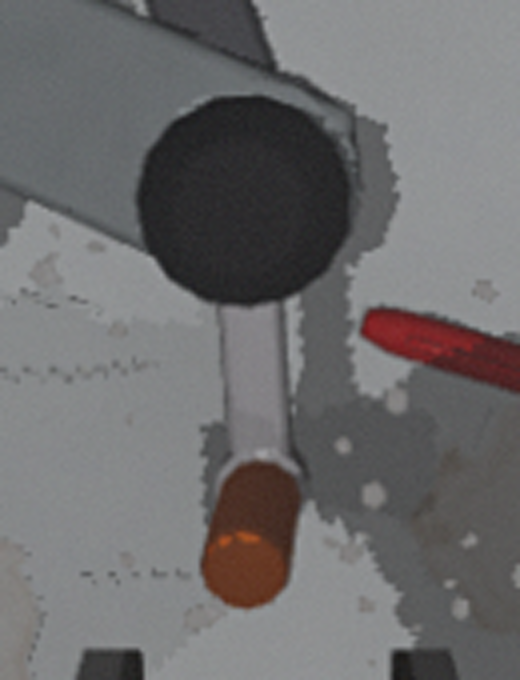

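```bash
python3 - <<'E'
from h import *
s=read_state();d=get_image('wrist')
for n,u,v,z in [('peg',276.3,232.2,117),('pegz121',276.3,232.2,121),('peg112',276.3,232.2,112),('knob',275.6,139.8,86),('knob',275.6,139.8,82)]: print(n,wr(d,s,u,v,z))
E
```

```text
peg [ 505.64281383 -274.98363392  117.        ]
pegz121 [ 507.18406738 -274.52443645  121.        ]
peg112 [ 503.71624689 -275.55763075  112.        ]
knob [ 553.7196861  -257.81158082   86.        ]
knob [ 553.32624232 -257.8743367    82.        ]
```

carry_out([
  [[0.45,-0.34,0,0,0,0,3.0],[0.45,-0.34,1.7,0,0,0,3.0],[0.45,-0.34,3.4,0,0,0,3.0],[0.45,-0.34,3.4,0,0,0,2.2],[0.45,-0.34,3.4,0,0,0,2.0]],
])

```text
clock: 2.33
eef_pos: [504.7, -274.7, 90.2]
tool_rot: [-3.141, 0.0, 0.332]
force: [-0.5, 1.2, -0.3]
width: 20.1
```

carry_out([
  [[0.03,0.55,0,0,0,-0.11,2.0],[0.12,1.09,0,0,0,-0.22,2.0],[0.27,1.62,0,0,0,-0.33,2.0],[0.48,2.13,0,0,0,-0.44,2.0],[0.74,2.61,0,0,0,-0.55,2.0]],
])

```text
clock: 2.75
eef_pos: [521.2, -298.4, 91.8]
tool_rot: [3.139, 0.0, 0.887]
force: [-0.3, 0.6, -0.3]
width: 20.0
```

```bash
python3 - <<'E'
from h import *
s=read_state();print(s['eef_pos'],s['tool_rot'],s['force'])
d=get_image('wrist');cv2.imwrite('pics/w4.png',d['img'])
E
```

```text
[ 521.21458335 -298.36072445   91.77220768] [3.13870321e+00 2.52501056e-05 8.86522083e-01] [-0.29805342  0.57551288 -0.29395587]
```

View pics/w4.png

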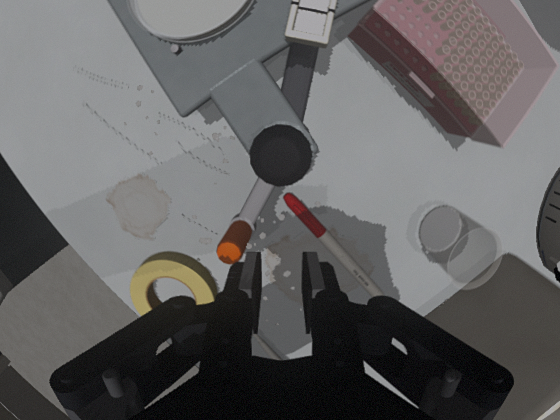

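```bash
python3 - <<'E'
from h import *
s=read_state();d=get_image('wrist')
crop(d['img'],200,110,340,290,4,'w5.png')
t=get_image('top');crop(t['img'],255,130,395,220,5.5,'t5.png')
E
```

```text
(no output)
```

View pics/w5.png

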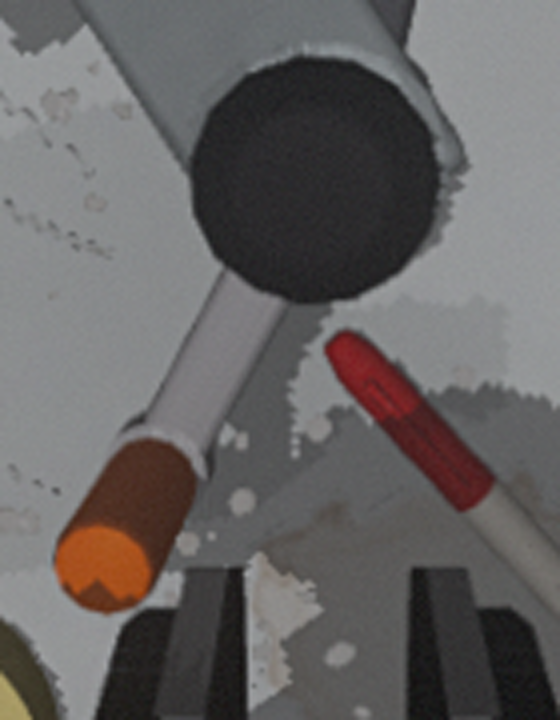

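View pics/t5.png

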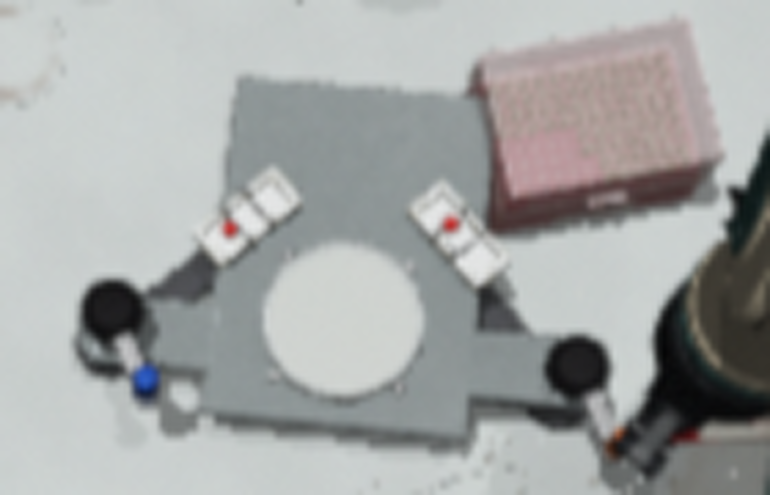

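```bash
python3 - <<'E'
from h import *
s=read_state();d=get_image('wrist')
for n,u,v,z in [('peg',225.7,251,117),('pegbase',236.5,227,81),('knob',279,155,86)]: print(n,wr(d,s,u,v,z))
E
```

```text
peg [ 505.21045092 -272.44953458  117.        ]
pegbase [ 505.13156799 -273.72534237   81.        ]
knob [ 552.67485919 -256.43816981   86.        ]
```

```bash
python3 - <<'E'
from h import *
s=read_state();d=get_image('scene')
p=w2px(d,s['eef_pos']);print('tcp px',p, w2px(d,s['eef_pos']+[0,0,30]), w2px(d,np.array([505,-273.,117])))
x,y=int(p[0]),int(p[1])
crop(d['img'],x-50,y-50,x+50,y+30,7,'s5.png')
Z=d['z_map']; v,u=np.mgrid[y-50:y+30,x-40:x+40]; z=Z[y-50:y+30,x-40:x+40]
c=np.stack([u,v,np.ones_like(u)],-1)@np.linalg.inv(d['mtx']).T*z[...,None]
w=c@d['T'][:3,:3].T+d['T'][:3,3]
m=(np.hypot(w[...,0]-s['eef_pos'][0],w[...,1]-s['eef_pos'][1])<30)&(w[...,2]>85)&(w[...,2]<190)
idx=np.argsort(w[m][:,2])
print(w[m][idx][:40:2].round(0))
E
```

```text
tcp px [338.91961957 180.2408162 ] [339.40744357 173.77200056] [336.12021173 178.48277251]
[[ 516. -273.   89.]
 [ 503. -278.   91.]
 [ 505. -278.   99.]
 [ 509. -272.  103.]
 [ 506. -278.  107.]
 [ 512. -277.  113.]
 [ 512. -273.  115.]
 [ 510. -293.  119.]
 [ 512. -285.  120.]
 [ 512. -281.  122.]
 [ 510. -279.  128.]
 [ 503. -288.  129.]
 [ 515. -278.  130.]
 [ 503. -284.  130.]
 [ 509. -283.  132.]
 [ 514. -277.  135.]
 [ 523. -283.  137.]
 [ 507. -277.  139.]
 [ 504. -279.  141.]
 [ 503. -292.  141.]]
```

View pics/s5.png

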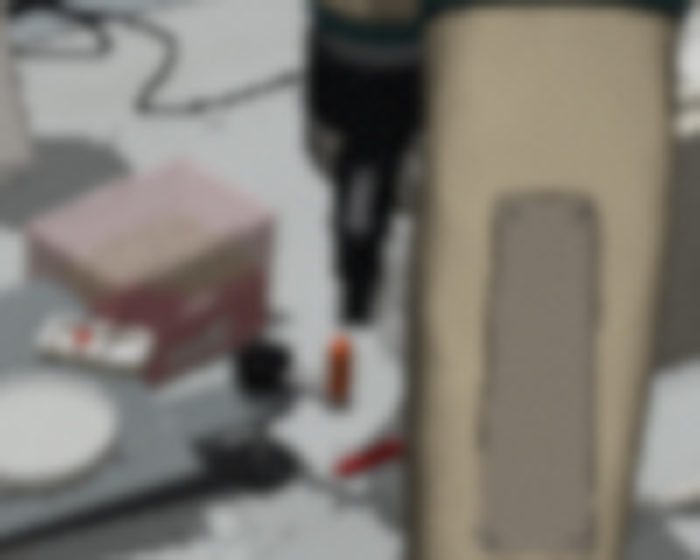

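carry_out([
  [[0,0,-2.0,0,0,0.11,3.0],[0.3,-0.9,-2.0,0,0,0.22,3.0],[0.6,-1.9,-2.0,0,0,0.33,3.0],[0.87,-2.8,-2.0,0,0,0.44,3.0],[0.87,-2.8,-2.0,0,0,0.56,3.0]],
])

```text
clock: 3.42
eef_pos: [502.9, -270.3, 110.3]
tool_rot: [-3.14, 0.001, 0.316]
force: [0.6, -0.2, -1.2]
width: 30.3
```

carry_out([
  [[0,0,0,0,0,0,3.0],[0,0,0,0,0,0,3.0]],
])

```text
clock: 3.58
eef_pos: [504.4, -272.5, 110.4]
tool_rot: [3.141, -0.0, 0.324]
force: [0.5, 0.5, 0.3]
width: 30.3
```

```bash
python3 - <<'E'
from h import *
s=read_state();d=get_image('wrist');print(s['eef_pos'],s['tool_rot'])
crop(d['img'],200,110,340,290,4,'w6.png')
E
```

```text
[ 504.3554537  -272.50222489  110.35053269] [ 3.14076803e+00 -8.91526535e-05  3.24369336e-01]
```

View pics/w6.png

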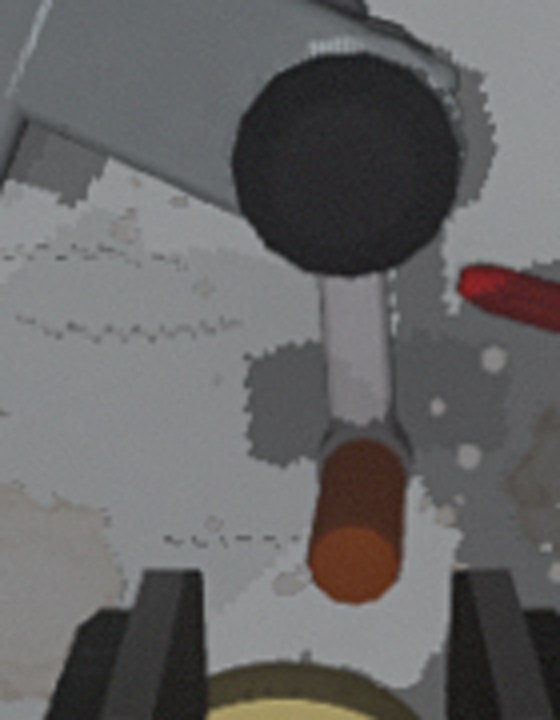

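carry_out([
  [[0.0,0.28,0,0,0,0,3.0],[0,0.28,1.2,0,0,0,3.0],[0,0.28,2.2,0,0,0,3.0],[0,0.28,3.2,0,0,0,3.0],[0,0.28,3.7,0,0,0,3.0]],
])

```text
clock: 4.05
eef_pos: [504.0, -275.2, 71.2]
tool_rot: [-3.14, 0.002, 0.322]
force: [-0.2, 0.3, 0.1]
width: 29.6
```

```bash
python3 - <<'E'
from h import *
s=read_state();d=get_image('wrist');print(s['eef_pos'],s['tool_rot'])
crop(d['img'],200,110,340,290,4,'w7.png')
d=get_image('scene');crop(d['img'],290,130,390,210,7,'s7.png')
E
```

```text
[ 504.0374431  -275.17778703   71.20752974] [-3.13979855e+00  1.59116777e-03  3.21834747e-01]
```

View pics/w7.png

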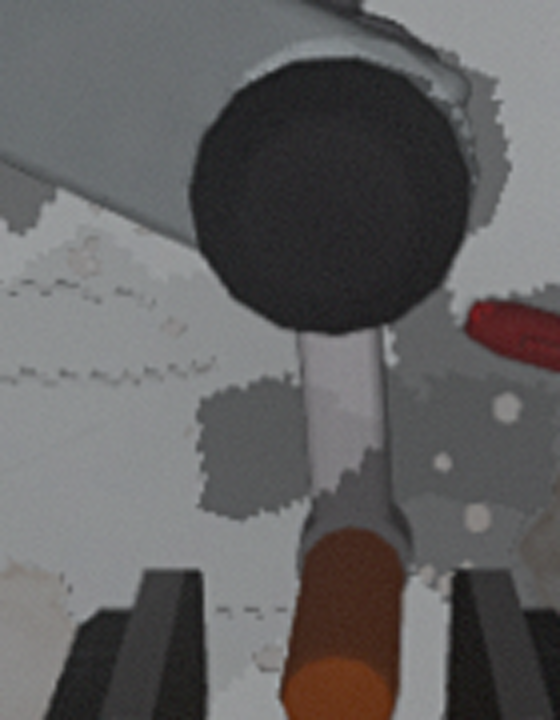

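View pics/s7.png

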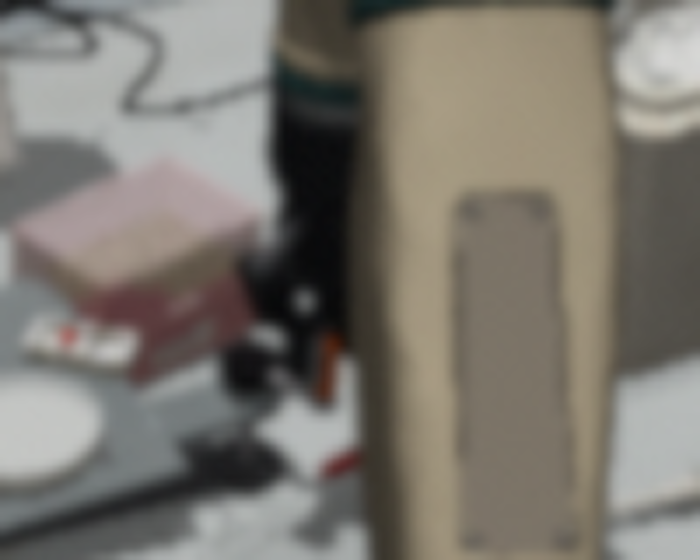

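carry_out([
  [[0.05,0,0.4,0,0,0,3.0],[0.05,0,0.7,0,0,0,2.5],[0.05,0,0.7,0,0,0,2.0],[0.05,0,0.7,0,0,0,2.0]],
])

```text
clock: 4.48
eef_pos: [505.5, -275.2, 66.0]
tool_rot: [3.142, -0.0, 0.322]
force: [-0.3, -0.7, 0.1]
width: 20.3
```

carry_out([
  [[0.03,0.55,0,0,0,-0.11,2.0],[0.12,1.09,0,0,0,-0.22,2.0],[0.27,1.62,0,0,0,-0.33,2.0],[0.48,2.13,0,0,0,-0.44,2.0],[0.74,2.61,0,0,0,-0.55,2.0]],
])

```text
clock: 4.9
eef_pos: [520.6, -297.2, 66.3]
tool_rot: [-3.141, -0.0, 0.877]
force: [-0.8, 2.5, 0.7]
width: 20.1
```

```bash
python3 - <<'E'
from h import *
s=read_state();d=get_image('wrist');print(s['eef_pos'],s['tool_rot'],s['force'])
crop(d['img'],180,110,340,290,3.5,'w8.png')
E
```

```text
[ 520.61565107 -297.19893207   66.26804371] [-3.14073778e+00 -1.48242521e-04  8.77421823e-01] [-0.78356621  2.48402666  0.72528144]
```

View pics/w8.png

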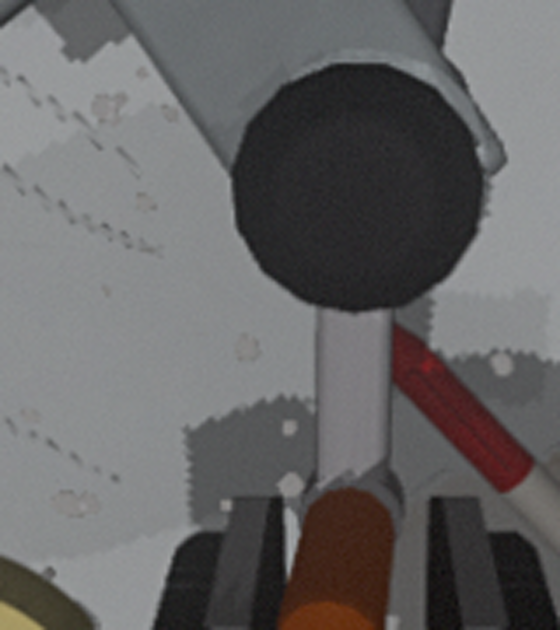

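Now the peg follows. Continue two more arcs.

carry_out([
  [[0.03,0.55,0,0,0,-0.11,2.0],[0.12,1.09,0,0,0,-0.22,2.0],[0.27,1.62,0,0,0,-0.33,2.0],[0.48,2.13,0,0,0,-0.44,2.0],[0.74,2.61,0,0,0,-0.55,2.0]],
])

```text
clock: 5.37
eef_pos: [544.8, -308.7, 66.1]
tool_rot: [-3.14, 0.0, 1.424]
force: [-1.1, 1.8, 1.7]
width: 20.1
```

```bash
python3 - <<'E'
from h import *
s=read_state();d=get_image('wrist');print(s['eef_pos'],s['tool_rot'],s['force'])
cv2.imwrite('pics/w9.png',d['img'])
t=get_image('top');crop(t['img'],255,130,395,220,5.5,'t9.png')
E
```

```text
[ 544.76969918 -308.70782673   66.06448044] [-3.14007882e+00  3.45705344e-05  1.42435511e+00] [-1.05880451  1.84466492  1.74924038]
```

View pics/w9.png

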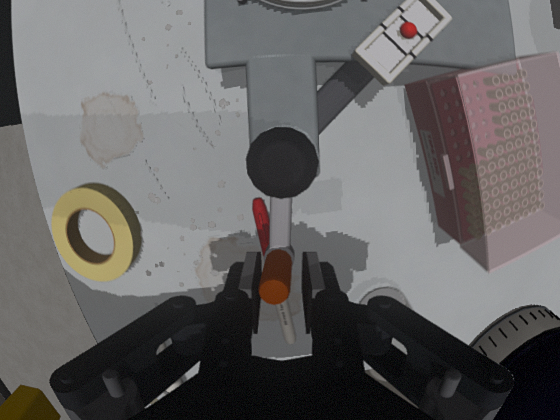

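View pics/t9.png

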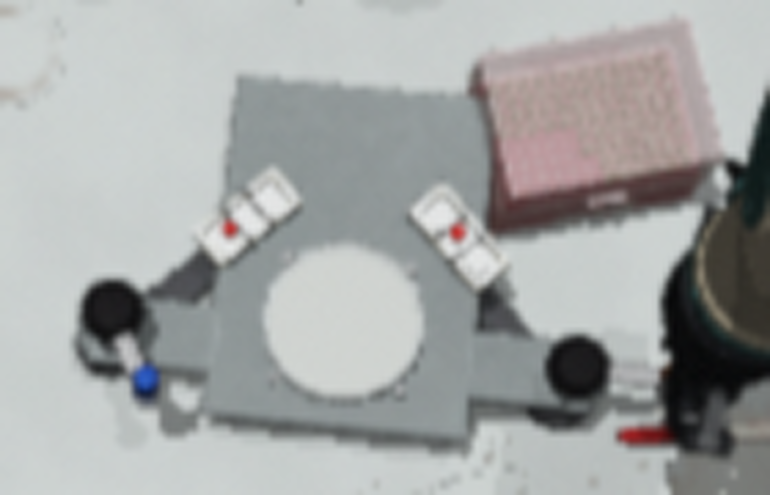

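```bash
python3 - <<'E'
import cv2
from h import crop
crop(cv2.imread('pics/w9.png'),340,0,470,100,6,'w9c.png')
E
```

```text
(no output)
```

View pics/w9c.png

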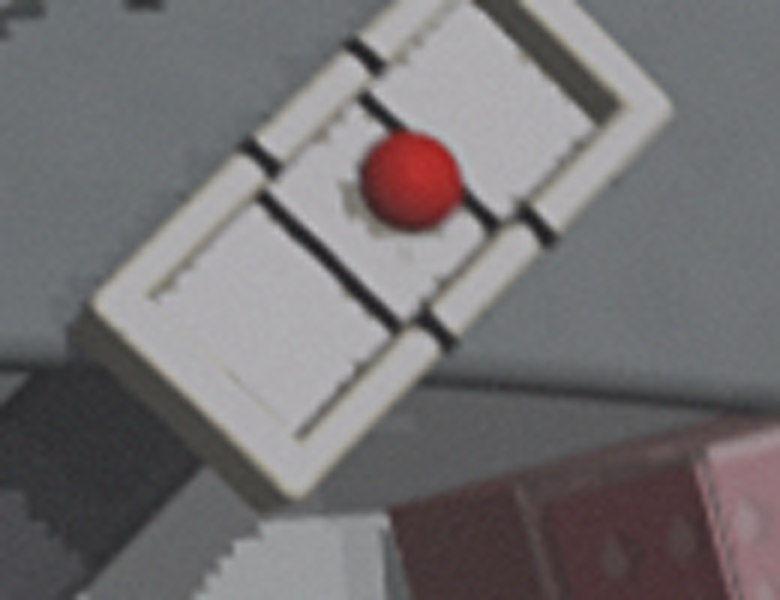

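carry_out([
  [[0.03,0.55,0,0,0,-0.11,2.0],[0.12,1.09,0,0,0,-0.22,2.0],[0.27,1.62,0,0,0,-0.33,2.0],[0.48,2.13,0,0,0,-0.44,2.0],[0.74,2.61,0,0,0,-0.55,2.0]],
])

```text
clock: 5.88
eef_pos: [571.3, -305.6, 65.9]
tool_rot: [-3.14, -0.0, 1.972]
force: [-2.1, -0.4, 1.0]
width: 19.6
```

carry_out([
  [[0.01,0.2,0,0,0,-0.04,2.0],[0.02,0.35,0,0,0,-0.07,2.0],[0.02,0.35,0,0,0,-0.07,2.0]],
])

```text
clock: 6.13
eef_pos: [575.1, -303.9, 65.9]
tool_rot: [-3.141, -0.0, 2.039]
force: [-0.4, -1.4, 0.5]
width: 19.8
```

```bash
python3 - <<'E'
from h import *
s=read_state();d=get_image('wrist');print(s['eef_pos'],s['tool_rot'],s['force'],s['qpos'])
cv2.imwrite('pics/w10.png',d['img'])
E
```

```text
[ 575.11302216 -303.94354037   65.90209695] [-3.14090565e+00 -1.80078121e-05  2.03940250e+00] [-0.35478276 -1.36293985  0.49012692] [ 0.71662767  0.83318646 -0.47625079  1.61934083  0.48802191  0.81049633
  0.50042793]
```

View pics/w10.png

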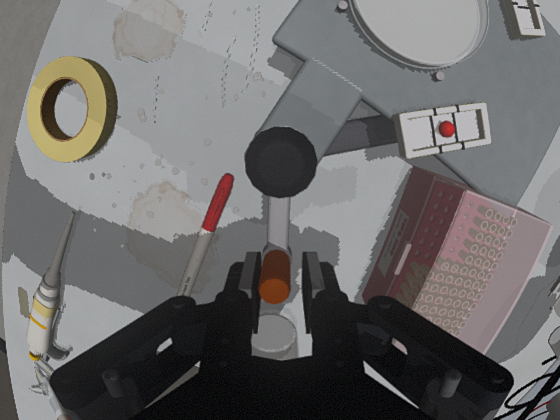

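```bash
python3 - <<'E'
import cv2
from h import crop
crop(cv2.imread('pics/w10.png'),385,85,505,175,6,'w10c.png')
E
```

```text
(no output)
```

View pics/w10c.png

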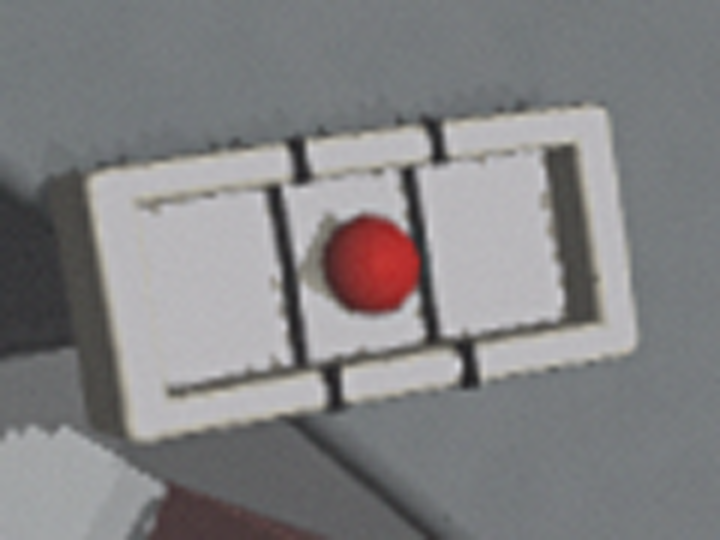

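carry_out([
  [[0,-0.2,0,0,0,0,3.0],[0,-0.2,0,0,0,0,3.0],[0,-0.2,-3.5,0,0,0,3.0],[0,-0.2,-7.5,0,0,0,3.0],[0,-0.2,-11.5,0,0,0,3.0]],
])

```text
clock: 6.6
eef_pos: [573.1, -304.2, 181.5]
tool_rot: [-3.141, -0.002, 2.041]
force: [1.3, -1.3, -0.3]
width: 30.4
```

carry_out([
  [[2.6,0.8,0,0,0,-0.12,3.0],[5.2,1.7,0,0,0,-0.24,3.0],[7.8,2.5,0,0,0,-0.36,3.0],[10.4,3.3,0,0,0,-0.48,3.0],[13.0,4.2,0,0,0,-0.6,3.0]],
])

```text
clock: 7.02
eef_pos: [551.7, -168.8, 181.2]
tool_rot: [-3.142, 0.001, 2.646]
force: [0.3, -0.0, -0.4]
width: 29.6
```

carry_out([
  [[1.8,2.3,0,0,0,-0.12,3.0],[3.5,4.6,0,0,0,-0.24,3.0],[5.3,6.9,0,0,0,-0.36,3.0],[7.0,9.2,0,0,0,-0.48,3.0],[8.7,11.5,0,0,0,-0.6,3.0]],
])

```text
clock: 7.43
eef_pos: [530.6, -26.0, 181.2]
tool_rot: [-3.141, 0.001, -3.037]
force: [-0.2, -0.7, -0.7]
width: 30.1
```

carry_out([
  [[0,0,0,0,0,-0.12,3.0],[0,0,0,0,0,-0.24,3.0],[0,0,2,0,0,-0.27,3.0],[0,0,3,0,0,-0.27,3.0],[0,0,3,0,0,-0.27,3.0]],
])

```text
clock: 7.85
eef_pos: [529.1, -27.8, 148.8]
tool_rot: [3.14, -0.004, -2.773]
force: [-0.3, -0.4, -0.6]
width: 30.2
```

```bash
python3 - <<'E'
from h import *
s=read_state();d=get_image('wrist');print(s['eef_pos'],s['tool_rot'],s['force'],s['qpos'])
cv2.imwrite('pics/w11.png',d['img']);crop(d['img'],200,80,340,260,4,'w11c.png')
E
```

```text
[529.14983556 -27.80641945 148.84830321] [ 3.14028229 -0.0040868  -2.77348201] [-0.25779534 -0.39400597 -0.57580034] [ 0.57782159  0.69031736 -0.917817    1.89052356  0.68882319  0.91870841
  1.26148361]
```

View pics/w11.png

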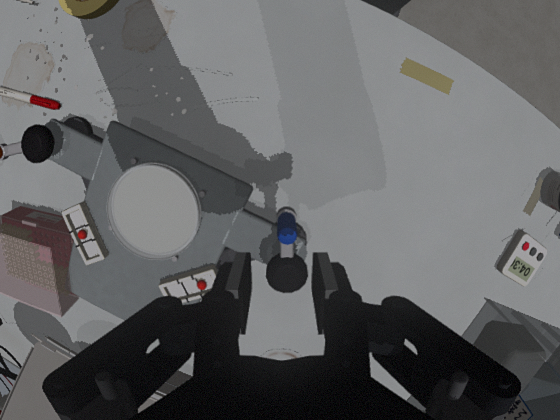

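View pics/w11c.png

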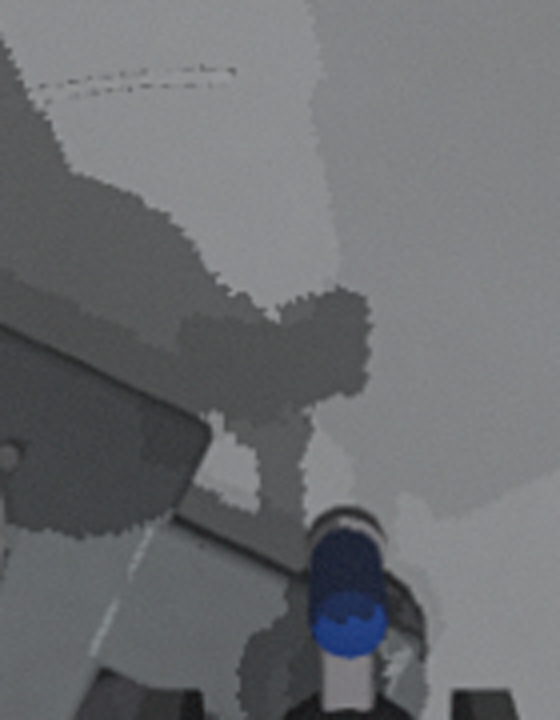

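```bash
python3 - <<'E'
from h import *
s=read_state();d=get_image('wrist');s=read_state();
print(s['eef_pos'],s['tool_rot'])
a=wr(d,s,286.5,235.2,117);k=wr(d,s,287,274,86);print(a,k,np.linalg.norm((a-k)[:2]))
y=s['tool_rot'][2]; D=a-s['eef_pos']; print('tx',D[0]*np.cos(y)+D[1]*np.sin(y),'ty',D[0]*np.sin(y)-D[1]*np.cos(y))
E
```

```text
[530.67186913 -27.2442562  150.7817161 ] [ 3.14123160e+00 -7.69870602e-04 -2.77292489e+00]
[536.47786497 -19.72860157 117.        ] [580.27854104  -1.54986198  86.        ] 47.42326219371436
tx -8.124320187457268 ty 4.918340543934036
```

carry_out([
  [[-0.75,0.45,0,0,0,0,3.0],[-0.75,0.45,2.5,0,0,0,3.0],[-0.75,0.45,3.5,0,0,0,3.0],[-0.75,0.45,3.5,0,0,0,3.0]],
])

```text
clock: 8.28
eef_pos: [535.1, -20.4, 114.4]
tool_rot: [3.141, -0.003, -2.771]
force: [-0.3, -1.2, -0.5]
width: 29.8
```

```bash
python3 - <<'E'
from h import *
d=get_image('wrist');s=read_state();print(s['eef_pos'],s['tool_rot'])
crop(d['img'],200,150,340,290,4.5,'w12c.png')
E
```

```text
[535.71737385 -20.15678934 115.43404306] [ 3.14106779e+00 -1.88902737e-03 -2.77123641e+00]
```

View pics/w12c.png

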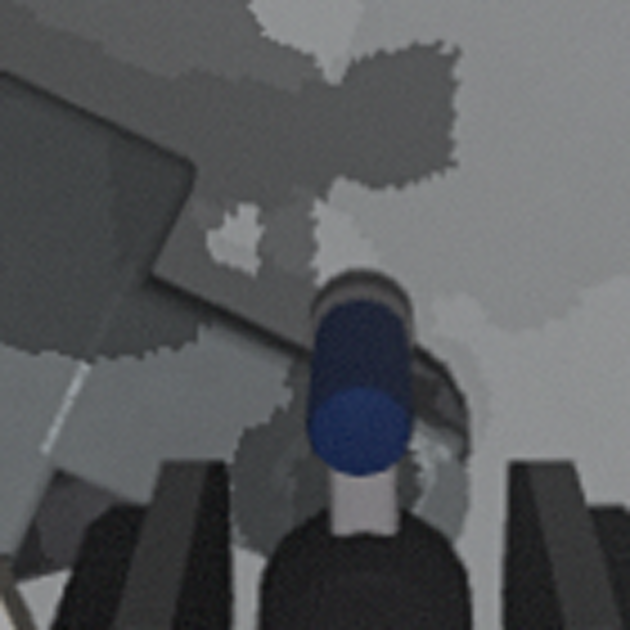

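carry_out([
  [[0,0,2,0,0,0,3.0],[0,0,4,0,0,0,3.0],[0,0,5.0,0,0,0,3.0],[0,0,5.0,0,0,0,2.0],[0,0,5.0,0,0,0,2.0]],
])

```text
clock: 8.75
eef_pos: [536.6, -20.0, 66.4]
tool_rot: [3.141, 0.0, -2.771]
force: [0.1, -0.4, 0.4]
width: 19.9
```

carry_out([
  [[-0.03,0.55,0,0,0,0.11,2.0],[-0.12,1.09,0,0,0,0.22,2.0],[-0.27,1.62,0,0,0,0.33,2.0],[-0.48,2.13,0,0,0,0.44,2.0],[-0.74,2.61,0,0,0,0.55,2.0]],
])

```text
clock: 9.17
eef_pos: [534.3, 6.1, 67.2]
tool_rot: [-3.141, 0.001, 2.956]
force: [0.0, -2.0, -1.6]
width: 20.0
```

```bash
python3 - <<'E'
from h import *
d=get_image('wrist');s=read_state();print(s['eef_pos'],s['tool_rot'])
cv2.imwrite('pics/w13.png',d['img'])
E
```

```text
[534.53440475   7.8904859   67.50160722] [3.14130640e+00 1.99159370e-03 2.95264295e+00]
```

View pics/w13.png

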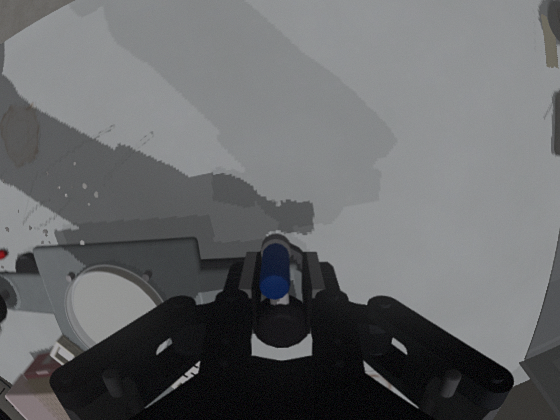

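carry_out([
  [[-0.03,0.55,0,0,0,0.11,2.0],[-0.12,1.09,0,0,0,0.22,2.0],[-0.27,1.62,0,0,0,0.33,2.0],[-0.48,2.13,0,0,0,0.44,2.0],[-0.74,2.61,0,0,0,0.55,2.0]],
])

```text
clock: 9.63
eef_pos: [546.4, 30.6, 67.1]
tool_rot: [3.141, 0.001, 2.409]
force: [-0.2, -2.4, 0.3]
width: 20.1
```

carry_out([
  [[-0.03,0.55,0,0,0,0.11,2.0],[-0.12,1.09,0,0,0,0.22,2.0],[-0.27,1.62,0,0,0,0.33,2.0],[-0.48,2.13,0,0,0,0.44,2.0],[-0.74,2.61,0,0,0,0.55,2.0]],
])

```text
clock: 10.05
eef_pos: [568.7, 45.4, 67.0]
tool_rot: [-3.141, 0.0, 1.859]
force: [-0.9, -2.0, 0.3]
width: 19.9
```

```bash
python3 - <<'E'
from h import *
d=get_image('wrist');s=read_state();print(s['eef_pos'],s['tool_rot'],s['qpos'])
cv2.imwrite('pics/w14.png',d['img'])
t=get_image('top');crop(t['img'],255,130,395,220,5.5,'t14.png')
E
```

```text
[570.09333217  46.23854933  67.12647879] [3.13968929e+00 1.20249408e-05 1.85459240e+00] [ 0.10657497  0.72538096 -0.37132938  1.85159588  0.41491007  0.6393978
 -0.23243274]
```

View pics/w14.png

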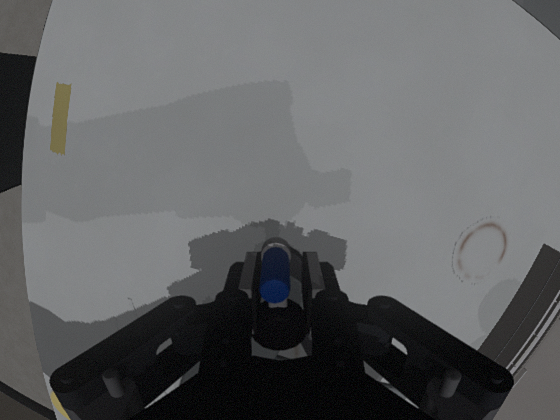

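View pics/t14.png

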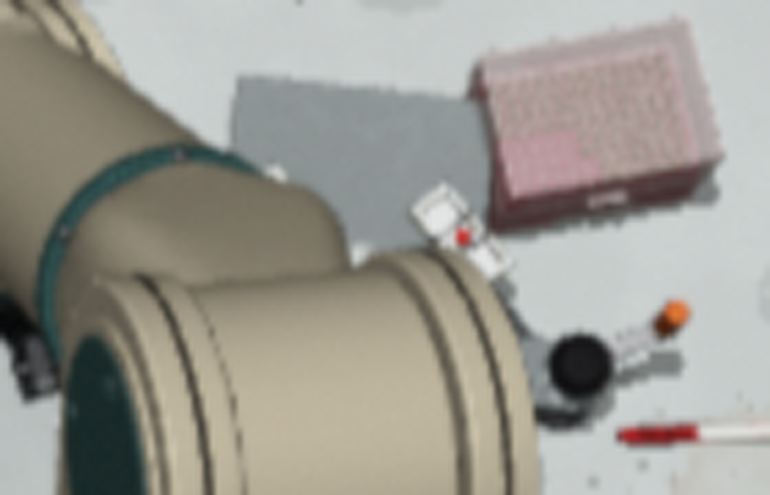

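```bash
python3 - <<'E'
from h import *
d=get_image('scene');crop(d['img'],240,150,350,230,7,'s14.png')
E
```

```text
(no output)
```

View pics/s14.png

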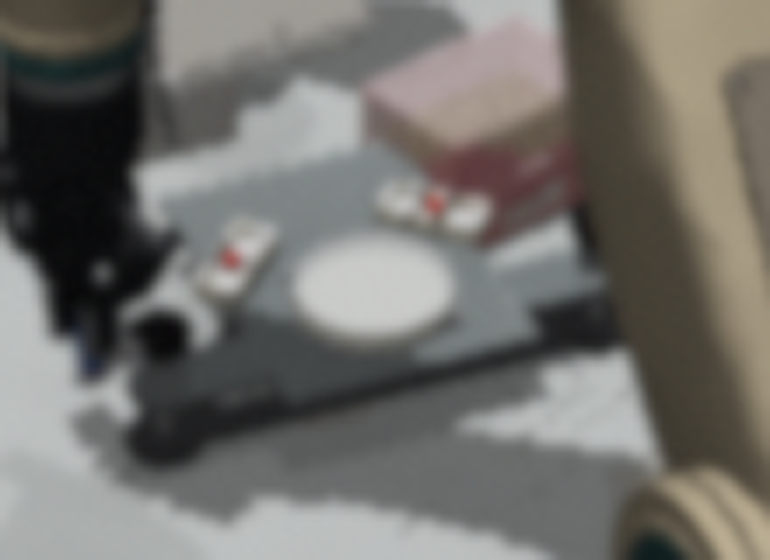

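carry_out([
  [[-0.03,0.55,0,0,0,0.11,2.0],[-0.12,1.09,0,0,0,0.22,2.0],[-0.27,1.62,0,0,0,0.33,2.0],[-0.48,2.13,0,0,0,0.44,2.0],[-0.48,2.13,0,0,0,0.44,2.0]],
])

```text
clock: 10.62
eef_pos: [590.9, 47.3, 66.3]
tool_rot: [3.141, -0.0, 1.423]
force: [-0.5, -0.2, -0.4]
width: 19.8
```

```bash
python3 - <<'E'
from h import *
s=read_state();print(s['eef_pos'],s['tool_rot'],s['force'])
d=get_image('scene');crop(d['img'],255,170,315,205,12,'s15.png')
E
```

```text
[590.872781    47.28008161  66.29159385] [ 3.14104701e+00 -4.84068400e-04  1.42275239e+00] [-0.50120444 -0.1887883  -0.37791517]
```

View pics/s15.png

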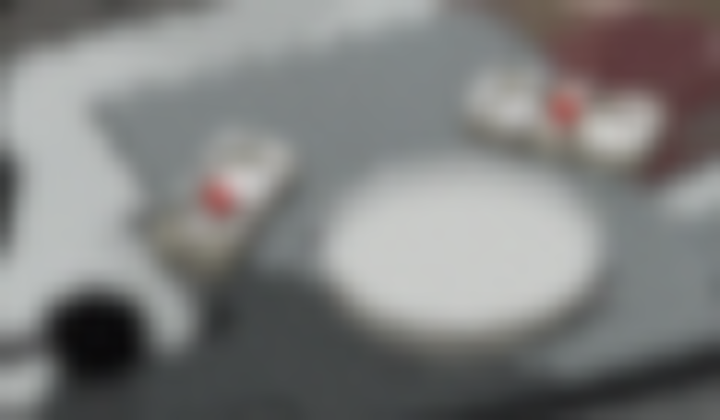

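carry_out([
  [[0,-0.2,0,0,0,0,3.0],[0,-0.2,0,0,0,0,3.0],[0,-0.2,-3.5,0,0,0,3.0],[0,-0.2,-7.5,0,0,0,3.0],[0,-0.2,-11.5,0,0,0,3.0]],
])

```text
clock: 11.08
eef_pos: [587.3, 47.5, 181.6]
tool_rot: [-3.139, 0.0, 1.425]
force: [2.1, 0.0, 0.1]
width: 30.2
```

carry_out([
  [[-4.0,0.6,0,0,0,0,3.0],[-8.0,1.2,0,0,0,0,3.0],[-12,1.8,0,0,0,0,3.0],[-16,2.4,0,0,0,0,3.0],[-19.5,3.0,0,0,0,0,3.0]],
])

```text
clock: 11.5
eef_pos: [588.3, -153.0, 181.2]
tool_rot: [3.141, 0.001, 1.423]
force: [-0.5, 0.3, -0.4]
width: 30.2
```

```bash
python3 - <<'E'
from h import *
d=get_image('wrist');s=read_state();print(s['eef_pos'],s['tool_rot'])
cv2.imwrite('pics/w16.png',d['img'])
E
```

```text
[ 587.67738591 -163.61372148  180.80825463] [3.14056959 0.00828567 1.41289202]
```

View pics/w16.png

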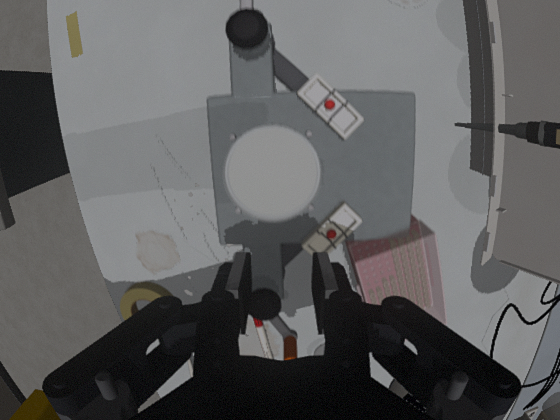

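```bash
python3 - <<'E'
from h import *
im=get_image('wrist')['img']
a=im[65:145,290:370];b=im[195:265,295:370]
f=lambda x:cv2.resize(x,(400,400),interpolation=cv2.INTER_CUBIC)
crop(im,290,65,370,145,7,'g1.png');crop(im,295,195,370,265,7,'g2.png')
E
```

```text
(no output)
```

View pics/g1.png

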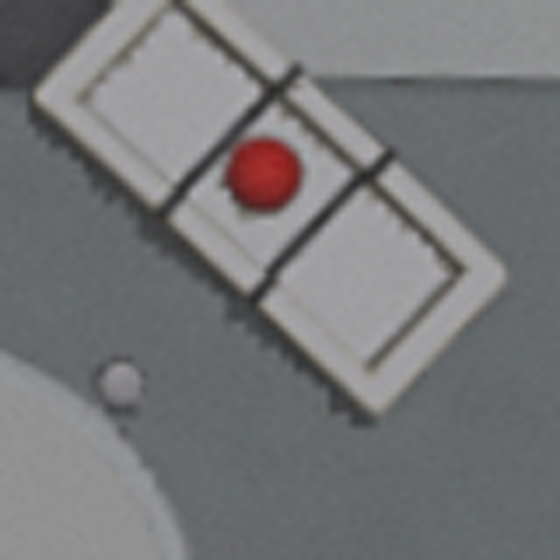

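View pics/g2.png

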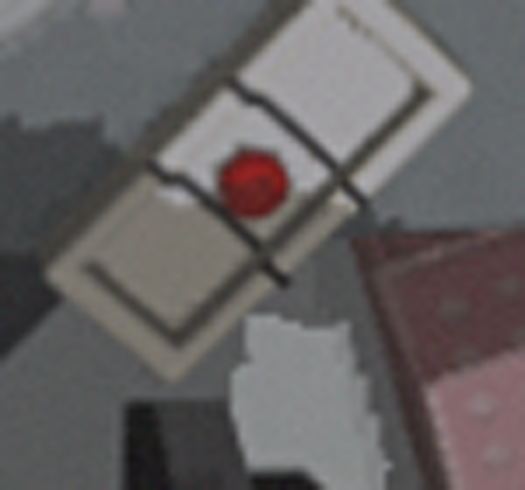

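carry_out([
  [[4.0,-0.6,0,0,0,0,3.0],[8.0,-1.2,0,0,0,0,3.0],[12,-1.8,0,0,0,0,3.0],[16,-2.4,0,0,0,0,3.0],[19.5,-3.0,0,0,0,0,3.0]],
])

```text
clock: 12.02
eef_pos: [587.8, 51.1, 181.2]
tool_rot: [3.141, -0.002, 1.426]
force: [0.3, 0.1, 0.3]
width: 29.8
```

carry_out([
  [[0,0,2,0,0,0,3.0],[0,0,4,0,0,0,3.0],[0,0,6,0,0,0,3.0],[0,0,6.5,0,0,0,3.0],[0,0,6.5,0,0,0,3.0]],
])

```text
clock: 12.43
eef_pos: [586.8, 47.7, 114.6]
tool_rot: [-3.138, 0.001, 1.424]
force: [0.7, -0.1, -0.6]
width: 29.8
```

```bash
python3 - <<'E'
from h import *
d=get_image('wrist');s=read_state();print(s['eef_pos'],s['tool_rot'])
crop(d['img'],200,150,340,290,4.5,'w17c.png')
E
```

```text
[588.0229468   47.73417556 115.81514063] [-3.14059292e+00 -1.50464412e-04  1.42310856e+00]
```

View pics/w17c.png

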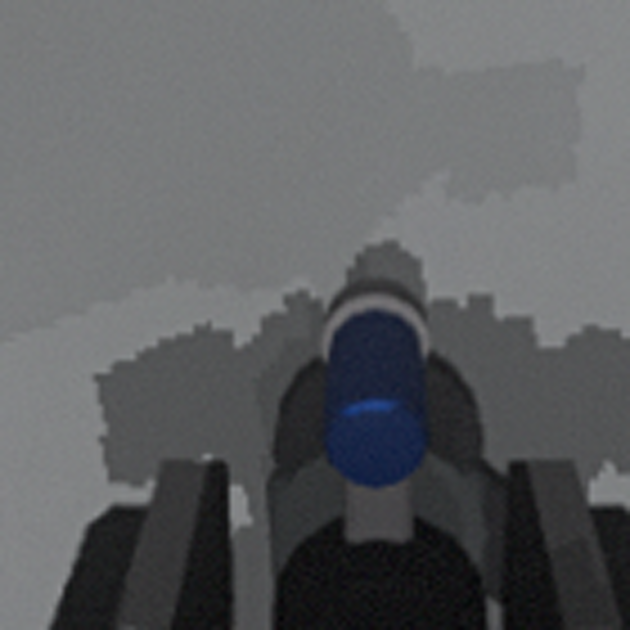

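carry_out([
  [[0,0.1,2,0,0,0,3.0],[0,0.1,4,0,0,0,3.0],[0,0.1,5.0,0,0,0,3.0],[0,0.1,5.0,0,0,0,2.0],[0,0.1,5.0,0,0,0,2.0]],
])

```text
clock: 12.9
eef_pos: [589.8, 47.4, 66.6]
tool_rot: [3.141, -0.0, 1.422]
force: [1.0, -0.1, 0.7]
width: 20.1
```

carry_out([
  [[-0.03,0.55,0,0,0,0.11,2.0],[-0.12,1.09,0,0,0,0.22,2.0],[-0.27,1.62,0,0,0,0.33,2.0],[-0.5,2.18,0,0,0,0.45,2.0],[-0.5,2.18,0,0,0,0.45,2.0]],
])

```text
clock: 13.32
eef_pos: [611.6, 38.9, 67.4]
tool_rot: [3.14, -0.001, 0.968]
force: [-0.1, 0.3, -0.0]
width: 20.0
```

carry_out([
  [[0,-0.2,0,0,0,0,3.0],[0,-0.2,0,0,0,0,3.0],[0,-0.2,-3.5,0,0,0,3.0],[0,-0.2,-7.5,0,0,0,3.0],[0,-0.2,-11.5,0,0,0,3.0]],
])

```text
clock: 13.73
eef_pos: [607.7, 40.5, 182.1]
tool_rot: [-3.14, 0.001, 0.975]
force: [1.2, -0.7, 0.7]
width: 30.2
```

carry_out([
  [[-3.3,2.1,0,0,0,0,3.0],[-6.6,4.2,0,0,0,0,3.0],[-9.9,6.3,0,0,0,0,3.0],[-13.2,8.4,0,0,0,0,3.0],[-16.5,10.4,0,0,0,0,3.0]],
])

```text
clock: 14.15
eef_pos: [601.4, -156.4, 181.8]
tool_rot: [3.14, -0.001, 0.975]
force: [1.0, 1.2, 0.1]
width: 30.5
```

carry_out([
  [[0,0,0,0,0,0,3.0],[0,0,0,0,0,0,3.0]],
])

```text
clock: 14.32
eef_pos: [600.7, -158.6, 181.3]
tool_rot: [3.14, 0.001, 0.968]
force: [-0.1, 0.5, 0.1]
width: 30.0
```

```bash
python3 - <<'E'
from h import *
d=get_image('wrist');s=read_state();print(s['eef_pos'],s['tool_rot'])
cv2.imwrite('pics/w18.png',d['img'])
E
```

```text
[ 601.26853273 -155.35480228  181.29660764] [ 3.14124607e+00 -7.22377478e-04  9.71270318e-01]
```

View pics/w18.png

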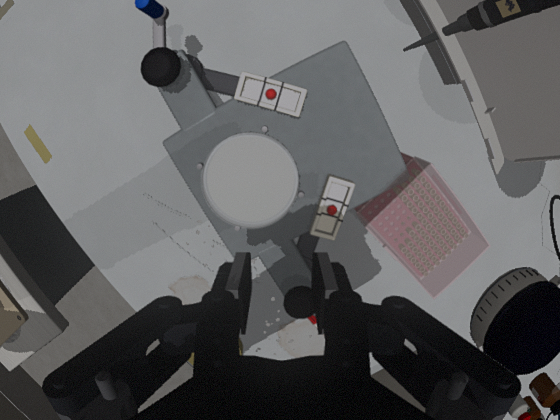

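```bash
python3 - <<'E'
from h import *
im=cv2.imread('pics/w18.png')
crop(im,230,60,315,125,8,'g3.png');crop(im,300,165,370,245,7,'g4.png')
E
```

```text
(no output)
```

View pics/g3.png

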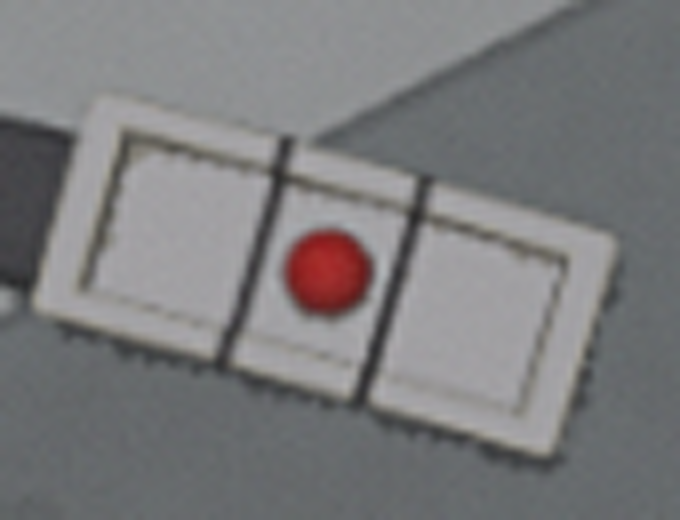

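View pics/g4.png

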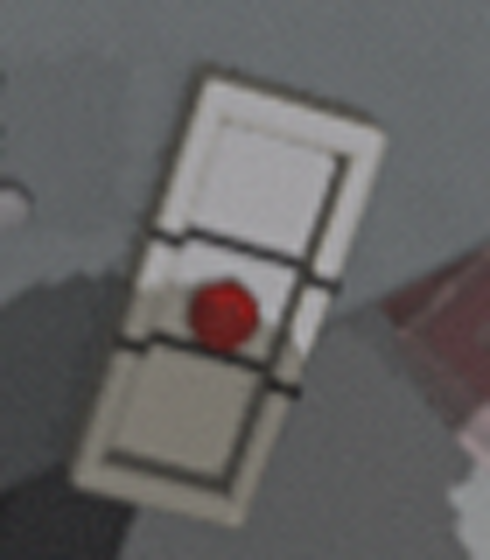

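```bash
python3 - <<'E'
from h import *
s=read_state();print(s['clock'],s['force'],abs(s['qd']).max())
d=get_image('top');cv2.imwrite('pics/tend.png',d['img'])
a=cv2.imread('pics/top0.png')
print(finish_job())
E
```

```text
14.3667 [ 0.24857168  1.30742283 -0.32732269] 0.04416249476352854
the job is handed in; nothing more can be done
None
```

View pics/tend.png

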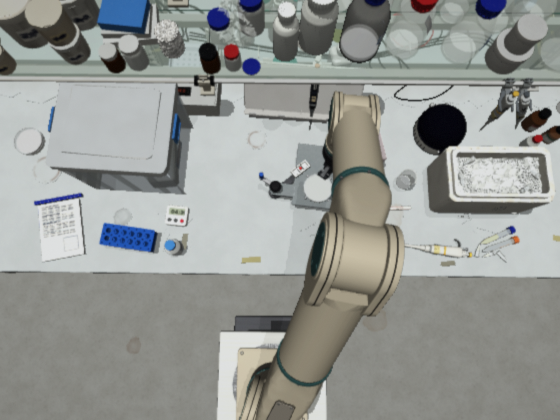

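I turned both foot screws by their pegs, using the fingers as a loose fork, until each gauge's ball sat between its lines. I then lifted the gripper clear above the deck and handed the job in at about 14.4 s; no verdict was reported.

- **Screws:** I turned the right screw counter-clockwise by about 1.7 rad. The left went clockwise by about 2.4 rad, in two goes with a look at the gauge between them.
- **Level:** In the last wrist picture the left ball stood about 0.3 mm off its mark and the right about 0.8 mm. That is roughly 0.005 rad of tilt, against the limit of 0.017 rad.
- **Right gauge readings:** These differed slightly: 0.3 mm towards the pivot just after turning, then 0.8–0.9 mm towards the screw in the later views. All are well inside the lines.
- **First attempt on the orange peg:** The fork passed over the peg without moving it. The real fingertips sit about 25–29 mm above the reported tool point, so I went lower and it then held.
- **Surroundings:** The end picture from above shows the rack, bottle and timer in place and the beaker apparently so. The arm hides the tape and part of the marker, so I could not recheck those. The force readings I took stayed below about 3 N, and the tool was clear of everything at the end.

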